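# Moisture check on a rough-milled pot

## Robot

A 6-joint arm with a two-finger parallel gripper is mounted at the origin on the work surface. World frame = base frame: x ahead of the robot, y to its left, z up, the work surface at z = 0. Lengths are in m, angles in rad, forces in N, time in s.
With the tool pointing down it reaches from about 0.35 to 0.875 m from the base axis. Payload 4.2 kg.
Tool frame: the origin (TCP) lies on the centre line of the jaws, within the pads' length; the fingertips stand arm.tips_ahead ahead of it and the grasp point (between the pads) lies 3 mm ahead of it (arm.tips_ahead is the distance from the TCP to the fingertips, in m); z points along the fingers, y is the line along which they close (so a half turn about z gives the same grasp; the last joint's range is limited). The gripper opens to 85 mm and grips with 20 to 120 N. Pads are 22 mm wide; open, the fingers measure 114 mm over their backs; the gripper's body (76 mm by 85 mm) begins 54 mm behind the grasp point. The pads swing forward as they close: fully open they stand 13 mm farther back than shut.
Start: joints at [-1.026, 0.385, 0.008, 0, -1.194, -0.259], TCP at [0.176, -0.6, 0.253] pointing down, gripper open.
Joint ranges: [-3.14, 3.14], [-1.21, 2.06], [-1.07, 1.41], [-3.16, 2.05], [-2.99, -0.16], [-3.1, 3.1]. Speed limits (rad/s): [2.79, 2.79, 3.14, 3.14, 3.14, 3.14].

## Interface

Orientations are given as a unit quaternion [w, x, y, z].
In Python, from station import arm gives the robot as it stands.
- The arm moves only by the tool play_rows, never from a script. Its argument "targets" is a list of rows, each a list of 7 numbers: the finger opening in mm, from 0 to 85.4, then the shift along the tool's x, y, z in mm, then the turn, a rotation vector about the tool's x, y, z in rad. A call has 1 to 12 rows; each row shifts and turns the commanded pose from where the row before left it, along the tool's axes as they then stand; what a row does not reach is not made up. A row lasts 1/8 s, in which the tool goes at most 62.5 mm and 10.7 degrees, less where a joint would pass 70% of its speed; a pose out of reach is approached as far as the arm can. A call is refused whole if a number of a shift passes 62.5 or a number of a turn 0.188, either way. A call with a gripper value outside its range is refused whole. The fingers move at their own pace and stop on an object; "newtons" is the grip in N (left out, the last holds). Time passes only in rows, so rows that do not move let the fingers close. It gives the time, the measured TCP pose, the force, the opening and the grip force at its end, in the units of the state.
- arm.read_state(): the state, without advancing time (a new reading comes with each control period).
- arm.snapshot(name): name is "side" or "top"; returns a dict with "frame" (384x512x3 uint8, blue, green, red), "depth" (384x512 float32, m along the optical axis (not along the pixel's ray), 0 where there is no reading), "fx", "fy", "cx", "cy" (pixels), "k1" (the pictures are not rectified: a ray, as slopes to the right and down, at radius r is drawn at 1 + k1 r^2 times it, then the intrinsics apply), "view" (4x4, takes a point from world to camera coordinates). Camera axes: x right, y up, looking along -z (the intrinsics and any distortion apply to the point x, -y, -z); pixel columns grow to the right and rows downward; lengths in m; the calibration is good to about 2 mm. A picture is of the moment at which its call begins.
- arm.hand_in(): hands the job in; it is judged then, once.
The state is a dict: "t": time; "joints": joint angles; "joint_velocities": joint speeds; "joint_torque": joint torques, N m; "ee_pos": TCP position; "orientation": TCP orientation; "force": force on the tool from outside, world axes, zero at the start; "torque": the same for the moment, N m; "width": opening from 0.0 (shut) to 1.0 (fully open); "gripper_force": force on a finger pad.
Only numpy, scipy, OpenCV 4.12 (cv2) and the standard library are available. Lean on these libraries where they do the work, as an engineer would, in place of code of your own. Each camera call takes 0.05 s, during which the arm holds its last target. There are 200 camera calls.

## Task

Tip the wooden plugs out of the rough-milled octagonal walnut pot into the grey offcut bin, then stand the empty pot gently upright, fully on the rubber top of the vacuum pod, and let go of it. Then take the orange moisture probe out of its stand and hold it upright with its spring-loaded head on the yellow dot on the pot's floor, pressed lightly so that the head is about half-way in (3 to 4 newtons, never hard against its stop). Finish while holding it there, touching the pot with nothing but the probe's head, and leave the other things on the table where they are.

Things in the scene. Friction and masses are not known exactly. Their poses are not given: they have to be found in the camera images.
- pot_center (a point): Dark walnut octagonal pot, straight outer sides: 66 mm across its flats, 66 mm tall, 150 g; flats face its +x, -x, +y, -y and half-way between. Round pocket, 56 mm across at the mouth, 46 mm at the floor, 51 mm deep. Starts upright on the table, four plugs inside. This point: on its axis half-way up, 33 mm above its foot; z out of the mouth. Wood-on-wood friction about 0.4: plugs slide out once the mouth points 30 degrees below level.
- pot_mark (a point): Yellow crayon dot, 11 mm across, on the pocket floor of the pot: the spot to be probed. It lies 8 mm off the pot's axis (along the pot's own +x), 15 mm above the pot's foot, 51 mm below its rim. Same axes as the pot.
- bin: Grey open offcut bin, fixed to the table: 200 mm (its x) by 240 mm (its y), 85 mm tall, walls and floor 4 mm. Origin at the centre of its underside.
- pod_top (a point): Vacuum pod bolted to the table: 100 mm square with a flat black rubber top 28 mm above the table (104 mm square aluminium body below). This point is the centre of the top face, z up. The pot is to stand here.
- dock: Black stand of the probe, fixed to the table: footplate 96 x 110 mm, shelf 62 (its x) x 88 mm (its y), 95 mm tall in all. The probe's case stands 10 mm deep in a recess in the shelf with 1.5 mm play all round, stem and head hanging through a hole below; lift it straight up at least 90 mm to clear. Origin at the centre of its underside.
- probe_grip (a point): Moisture probe, 200 g, upright in its stand: orange slab case 28 mm thick (its x), 48 mm wide (its y), 110 mm tall, display on one broad face; below it a steel stem 14 mm across and a round black spring-loaded head 16 mm across; 180 mm in all. This point: on its axis in the case, 35 mm below the top, 145 mm above the head's face (head out); z up, away from the head. Grip the flat sides.
- probe_tip (a point): Centre of the flat lower face (10 mm across) of the probe's sensing head; moves with the head. z points up along the probe.
- probe_head (a joint): How far the spring-loaded head is pushed in, m: 0 = fully out, 0.008 = right in against its stop. It starts to move at about 1.2 N and takes about 3.6 N half-way (0.004) and 6 N at the stop.
- plug1_center (a point): Centre of a loose wooden core plug in the pot, a cylinder 16 mm across and 20 mm long, about 11 g. Its z is the cylinder's axis.
- plug2_center (a point): Centre of a loose wooden core plug in the pot, a cylinder 17 mm across and 16 mm long, about 11 g. Its z is the cylinder's axis.
- plug3_center (a point): Centre of a loose wooden core plug in the pot, a cylinder 15 mm across and 24 mm long, about 11 g. Its z is the cylinder's axis.
- plug4_center (a point): Centre of a loose wooden core plug in the pot, a cylinder 16 mm across and 18 mm long, about 11 g. Its z is the cylinder's axis.
- drill: bystander: teal and black cordless drill lying on its side, about 260 x 200 x 65 mm
- wrench: bystander: flat steel wrench, 190 mm long, 8 mm thick
- collet_nut: bystander: steel collet nut, 42 mm across, 26 mm tall
- caliper: bystander: digital caliper, 220 mm long, lying flat
- sander: bystander: cork sanding block, 110 x 65 x 30 mm
- glue: bystander: yellow glue bottle, 56 mm across, 150 mm tall

How it is judged:
On the way, in this order (a step that is already met when the one before it is completed fails the run):
1. the pot is tipped mouth-down over the bin while held (angle between pot_center's own z axis and vertical above 1.3 rad and horizontal distance between pot_center and bin below 0.15 m and contact force between pot and the fingers above 1 N), for 0.1 s.
2. the four plugs lie in the bin and the pot stands upright on the pod, let go (x of plug1_center in the frame of bin between -0.1 and 0.1 m and y of plug1_center in the frame of bin between -0.12 and 0.12 m and height (world z) of each of plug1_center, plug2_center, plug3_center, plug4_center below 0.06 m and x of plug2_center in the frame of bin between -0.1 and 0.1 m and y of plug2_center in the frame of bin between -0.12 and 0.12 m and x of plug3_center in the frame of bin between -0.1 and 0.1 m and y of plug3_center in the frame of bin between -0.12 and 0.12 m and x of plug4_center in the frame of bin between -0.1 and 0.1 m and y of plug4_center in the frame of bin between -0.12 and 0.12 m and horizontal distance between pot_center and pod_top below 0.017 m and angle between pot_center's own z axis and vertical below 0.06 rad and z of pot_center in the frame of pod_top between 0.029 and 0.037 m and contact force between pot and the fingers below 0.3 N), for 0.2 s.
3. the probe is out of its stand, in the gripper (z of probe_grip in the frame of dock above 0.2 m and contact force between probe and the fingers above 1 N), for 0.1 s.
At the end, for the whole second after the job is handed in: Plugs in the bin; pot upright (0.06 rad) on the pod, within 17 mm of its centre, not gripped; probe in the gripper, upright within 0.12 rad, its head within 6 mm of the dot's centre, pushed in 1.5 to 7.2 mm, pressing on the pot with 0.8 to 9 N; all at rest (all of step 2 and distance between probe_tip and pot_mark below 0.006 m and angle between probe_grip's own z axis and vertical below 0.12 rad and value of joint probe_head between 0.0015 and 0.0072 m and contact force between probe and pot between 0.8 and 9 N and contact force between probe and the fingers above 1 N and linear speed of each of pot, probe below 0.02 m/s); the arm keeps its last pose, push and grip.
It fails at once if the probe is pressed hard into the pot (over 20 N) (contact force between probe and pot above 20 N).
It fails at once if the pot is dropped or knocked over (contact force between pot and the fingers below 0.05 N and linear speed of pot above 0.6 m/s).
It fails at once if the probe is dropped (contact force between probe and the fingers below 0.05 N and linear speed of probe above 0.6 m/s).
It fails at once if a bystander is moved by more than 30 mm (distance of any of drill, wrench, collet_nut, caliper, sander, glue from where it was at the start of the episode above 0.03 m).
It also fails if it takes over 67 s, if anything falls off the work surface, if the arm or the gripper's body presses on something with over 40 N, if the wrist force passes 120 N, or if a joint passes its speed limit or range.

## Working session

There is one attempt and no reset: what is moved stays moved. The work goes in short steps, Python scripts to look and compute and a tool call to move; the robot and the scene stay as the last step left them, time stands still between calls to the robot, and variables do not carry over. Pictures are saved under pics/ and viewed, at most 10 in all, crops included, and the job is handed in when it is done.

Besides the shell and the picture viewer there is one more tool, called after "Emit:" as name(argument=value, ...), one argument or row to a line, values as JSON. play_rows: Moves the arm, as the interface text tells. Its arguments: {"type":"object","properties":{"targets":{"type":"array","items":{"type":"array","items":{"type":"number"}}},"newtons":{"type":"number"}},"required":["targets"]}

```bash
ls; mkdir -p pics; cat > h.py <<'E'
import numpy as np, cv2
from station import arm
from scipy.spatial.transform import Rotation as R
def cloud(s):
    d=s["depth"]; h,w=d.shape
    v,u=np.mgrid[0:h,0:w].astype(np.float32)
    K=np.array([[s["fx"],0,s["cx"]],[0,s["fy"],s["cy"]],[0,0,1]])
    p=cv2.undistortPoints(np.stack([u.ravel(),v.ravel()],1)[:,None],K,np.array([s["k1"],0,0,0.]))[:,0].reshape(h,w,2)
    P=np.stack([p[...,0]*d,-p[...,1]*d,-d,np.ones_like(d)],-1)
    W=P@np.linalg.inv(s["view"]).T
    W=W[...,:3]; W[d==0]=np.nan
    return W
def proj(s,X):
    c=s["view"]@np.r_[X,1]; a,b=c[0]/-c[2],-c[1]/-c[2]; k=1+s["k1"]*(a*a+b*b)
    return s["cx"]+s["fx"]*a*k, s["cy"]+s["fy"]*b*k
def rot(st): 
    q=st["orientation"]; return R.from_quat([q[1],q[2],q[3],q[0]])
E
python3 - <<'E'
from h import *
for n in("side","top"):
    s=arm.snapshot(n); cv2.imwrite(f"pics/{n}0.png",s["frame"]); np.save(f"{n}0.npy",cloud(s))
    print(n,s["fx"],s["k1"],np.linalg.inv(s["view"])[:3].round(3).tolist())
print(arm.read_state(),arm.tips_ahead)
E
```

```text
pics
side 366.0707207629513 -0.09378579374885468 [[1.0, 0.02, -0.023, 0.558], [-0.031, 0.525, -0.85, -1.143], [-0.005, 0.851, 0.526, 0.786]]
top 496.12750907299005 -0.017918440742761502 [[-0.092, 0.973, -0.211, 0.283], [-0.996, -0.091, 0.013, -0.087], [-0.006, 0.211, 0.977, 1.637]]
{'t': 0.1, 'joints': array([-1.02642321e+00,  3.85496737e-01,  6.75472882e-03, -3.99894039e-04,
       -1.19401532e+00, -2.58597865e-01]), 'joint_velocities': array([ 0.00102005, -0.00026456,  0.002434  ,  0.00206332, -0.00115508,
        0.00026576]), 'joint_torque': array([ 2.44012972e-04, -3.93318844e+01,  1.88928884e+01,  4.19790789e+00,
       -2.61798399e-03,  1.05626910e-05]), 'ee_pos': array([ 0.17606098, -0.5991891 ,  0.2523228 ]), 'orientation': array([-2.12095400e-04, -1.42328835e-01,  9.89818926e-01,  9.75160396e-04]), 'force': array([-0.019084  ,  0.03631594, -0.39597238]), 'torque': array([-0.04837143, -0.01485149,  0.00576719]), 'gripper_force': 0.0, 'width': 0.9934134870245216} 0.022
```

View pics/top0.png

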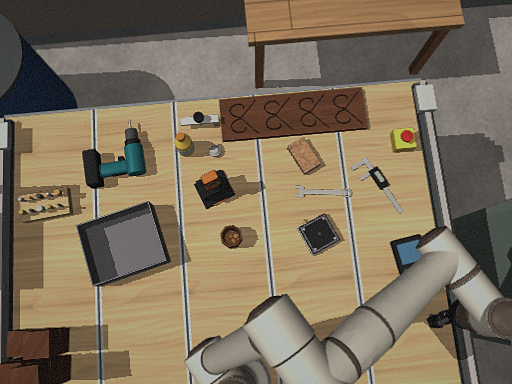

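View pics/side0.png

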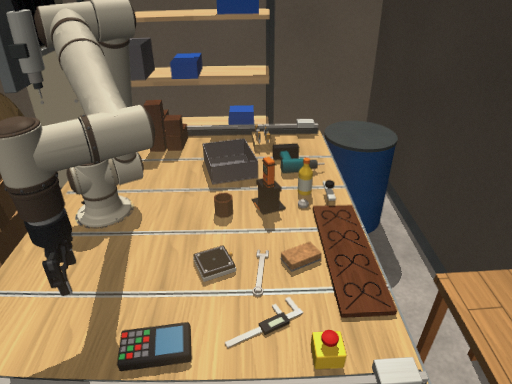

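The top view shows the pot at (231,237), pod at (319,234), bin at (124,245) and dock with probe at (214,186). The side view shows the same layout, with the arm at left, clear of everything. Next I'll measure.

```bash
python3 - <<'E'
from h import *
T=np.load("top0.npy");S=np.load("side0.npy")
def rep(n,u0,u1,v0,v1,zl,zh,A=T):
    P=A[v0:v1,u0:u1].reshape(-1,3);P=P[(P[:,2]>zl)&(P[:,2]<zh)]
    r=cv2.minAreaRect((P[:,:2]*1000).astype(np.float32))
    print(n,len(P),"rect",np.round(r[0],1),np.round(r[1],1),round(r[2],1),"z",np.percentile(P[:,2],[5,50,95]).round(4),"mean",P.mean(0).round(4))
    return P
rep("pot rim",212,250,218,255,.055,.08)
rep("pot side",208,238,185,222,.05,.08,S)
rep("pod",292,348,208,260,.022,.04)
rep("bin rim",70,178,195,290,.07,.1)
rep("probe top",195,240,160,215,.16,.26)
rep("probe side",255,285,150,190,.11,.26,S)
rep("dock",190,240,160,215,.08,.1)
rep("dockfoot",185,245,160,215,.004,.02)
rep("glue",170,196,125,160,.05,.2);rep("drill",80,150,115,192,.02,.1)
print("table",np.nanmedian(T[290:300,200:260,2]),np.nanmedian(S[240:250,100:150,2]))
# side case faces
P=rep("case",255,285,150,190,.12,.19,S)
i=cv2.resize(np.hstack([cv2.imread("pics/top0.png")[155:265,170:350]]),None,fx=4,fy=4,interpolation=2); cv2.imwrite("pics/c1.png",i)
E
```

```text
pot rim 147 rect [456.6 -25.7] [66.  66.3] 50.8 z [0.0577 0.0649 0.0724] mean [ 0.4579 -0.0246  0.0653]
pot side 177 rect [454.4 -28.8] [65.3 70.4] 9.5 z [0.0504 0.0608 0.0656] mean [ 0.4552 -0.0313  0.0592]
pod 902 rect [ 441.5 -309. ] [100.6 100.8] 23.2 z [0.0233 0.0288 0.0349] mean [ 0.4409 -0.3091  0.0288]
bin rim 594 rect [464.9 320.3] [201.6 243.2] 14.0 z [0.0719 0.0833 0.0894] mean [0.4676 0.3302 0.0822]
probe top 186 rect [622.7  19.4] [29.3 46.9] 21.3 z [0.1682 0.1936 0.1995] mean [0.6206 0.0185 0.1905]
probe side 283 rect [621.2  13.3] [30.9 49.2] 25.8 z [0.1154 0.1602 0.1934] mean [0.622  0.0033 0.1584]
dock 318 rect [623.9  19.5] [63.3 87. ] 21.6 z [0.0865 0.0948 0.0993] mean [0.6165 0.0173 0.0942]
dockfoot 783 rect [631.8  19.6] [200.8 187.3] 84.9 z [0.0042 0.0068 0.0137] mean [0.6205 0.0159 0.0076]
glue 295 rect [769.5 102.9] [48.  55.8] 24.7 z [0.0612 0.1038 0.153 ] mean [0.7642 0.101  0.1071]
drill 1825 rect [775.8 350.5] [195.3 203.7] 11.6 z [0.0338 0.0543 0.0681] mean [0.7394 0.3357 0.0535]
table 0.0005115416933351158 -0.0002821065278001411
case 213 rect [617.3   4. ] [26.3 49.9] 57.4 z [0.1241 0.1563 0.1881] mean [0.6219 0.0013 0.1563]
```

View pics/c1.png

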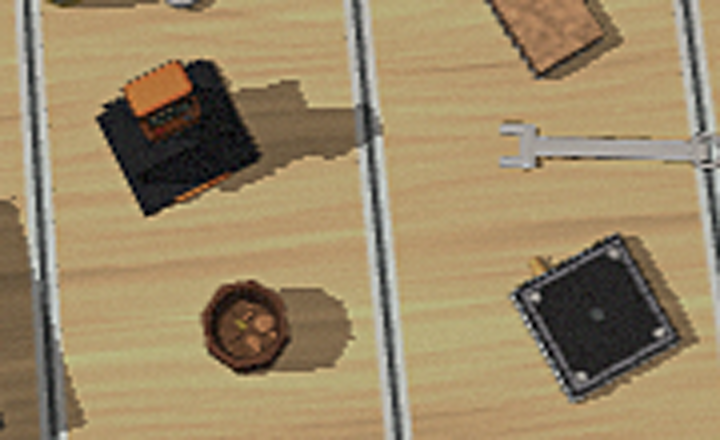

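```bash
cat >> h.py <<'E'
from scipy.spatial.transform import Slerp
def ori(yaw_deg,alpha_deg):
    # tool down with tool y at yaw+180; alpha = tilt about world axis at yaw
    a=np.radians(yaw_deg); y=-np.array([np.cos(a),np.sin(a),0]); z=np.array([0,0,-1.]); x=np.cross(y,z)
    return R.from_rotvec(-y*np.radians(alpha_deg))*R.from_matrix(np.c_[x,y,z])
def plan(p,Rt,n,width=85,P0=None,R0=None):
    st=arm.read_state(); p0=st["ee_pos"] if P0 is None else P0; r=rot(st) if R0 is None else R0
    sl=Slerp([0,1],R.concatenate([r,Rt])); rows=[]
    for i in range(n):
        a,b=sl(i/n),sl((i+1)/n)
        d=a.inv().apply((np.array(p)-p0)/n*1000); w=(a.inv()*b).as_rotvec()
        rows.append([width]+[float(v) for v in d.round(1)]+[float(v) for v in w.round(3)])
    print(rows); return
def where():
    st=arm.read_state(); print("t",st["t"],"tcp",st["ee_pos"].round(4),"R",rot(st).as_matrix().round(3).tolist(),"j",st["joints"].round(2),"F",st["force"].round(2),"w",st["width"],"g",st["gripper_force"])
E
python3 - <<'E'
from h import *
Rt=ori(6,-30); z=Rt.apply([0,0,1]); print(z, Rt.apply([0,1,0]))
p=np.array([.4565,-.0265,.044])-.003*z; print(p)
plan(p+[0,0,.14],Rt,12)
E
```

```text
[ 0.05226423 -0.49726095 -0.8660254 ] [-9.94521895e-01 -1.04528463e-01  8.32667268e-17]
[ 0.45634321 -0.02500822  0.04659808]
[[85, -35.9, 39.3, 5.6, 0.03, 0.036, -0.113], [85, -40.3, 35.1, 3.0, 0.03, 0.036, -0.113], [85, -44.0, 30.4, 0.5, 0.03, 0.036, -0.113], [85, -47.2, 25.2, -2.0, 0.03, 0.036, -0.113], [85, -49.6, 19.7, -4.5, 0.03, 0.036, -0.113], [85, -51.3, 13.8, -6.8, 0.03, 0.036, -0.113], [85, -52.2, 7.7, -9.0, 0.03, 0.036, -0.113], [85, -52.3, 1.5, -11.1, 0.03, 0.036, -0.113], [85, -51.7, -4.8, -12.9, 0.03, 0.036, -0.113], [85, -50.3, -10.9, -14.5, 0.03, 0.036, -0.113], [85, -48.2, -17.0, -15.9, 0.03, 0.036, -0.113], [85, -45.4, -22.8, -17.0, 0.03, 0.036, -0.113]]
```

Emit:
play_rows(
  targets=[
    [85,-36,39,5.5,0.03,0.036,-0.113],
    [85,-40,35,3,0.03,0.036,-0.113],
    [85,-44,30.5,0.5,0.03,0.036,-0.113],
    [85,-47,25,-2,0.03,0.036,-0.113],
    [85,-49.5,20,-4.5,0.03,0.036,-0.113],
    [85,-51,14,-7,0.03,0.036,-0.113],
    [85,-52,8,-9,0.03,0.036,-0.113],
    [85,-52,1.5,-11,0.03,0.036,-0.113],
    [85,-52,-5,-13,0.03,0.036,-0.113],
    [85,-50,-11,-14.5,0.03,0.036,-0.113],
    [85,-48,-17,-16,0.03,0.036,-0.113],
    [85,-45.5,-23,-17,0.03,0.036,-0.113],
  ],
)

```text
t: 1.6
ee_pos: [0.4563, -0.0246, 0.1889]
orientation: [0.172, 0.72, -0.645, 0.191]
force: [1.1, 0.4, 1.0]
width: 0.999
gripper_force: 0.0
```

Emit:
play_rows(
  targets=[
    [85,0,0,0,0,0,0],
  ],
)

```text
t: 1.72
ee_pos: [0.4575, -0.0232, 0.1884]
orientation: [0.172, 0.72, -0.645, 0.191]
force: [-0.1, -0.1, 0.0]
width: 0.997
gripper_force: 0.0
```

```bash
python3 - <<'E'
from h import *
where()
s=arm.snapshot("side"); cv2.imwrite("pics/s1.png",cv2.resize(s["frame"][80:300,100:360],None,fx=3,fy=2.7))
Rt=ori(6,-30); z=Rt.apply([0,0,1])
p=np.array([.4565,-.0265,.044])-.003*z; plan(p,Rt,6)
E
```

```text
t 1.725 tcp [ 0.4575 -0.0232  0.1884] R [[0.096, -0.994, 0.054], [-0.863, -0.11, -0.494], [0.497, 0.001, -0.868]] j [ 0.55  0.2  -0.73  0.58 -0.96 -0.85] F [-0.12 -0.12  0.03] w 0.9971887460317467 g 0.0
[[85, -11.7, -0.1, 20.5, 0.0, 0.001, 0.0], [85, -11.7, -0.1, 20.5, 0.0, 0.001, 0.0], [85, -11.8, -0.1, 20.5, 0.0, 0.001, 0.0], [85, -11.8, -0.1, 20.5, 0.0, 0.001, 0.0], [85, -11.8, -0.0, 20.5, 0.0, 0.001, 0.0], [85, -11.8, -0.0, 20.5, 0.0, 0.001, 0.0]]
```

View pics/s1.png

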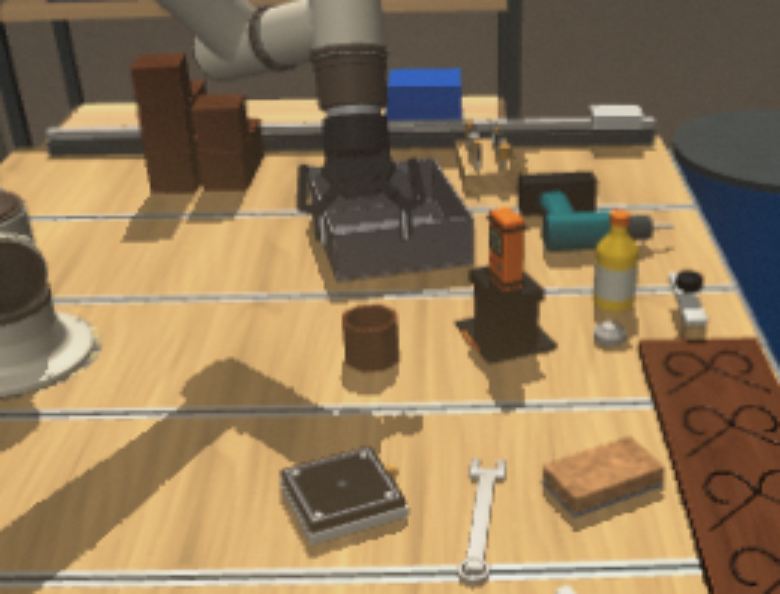

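The side view shows the gripper above the pot, which is at (370,337), with its fingers straddling it along x. I'll descend and grip.

Emit:
play_rows(
  targets=[
    [85,-12,0,20.5,0,0,0],
    [85,-12,0,20.5,0,0,0],
    [85,-12,0,20.5,0,0,0],
    [85,-11.5,0,20.5,0,0,0],
    [85,-11.5,0,20.5,0,0,0],
    [85,-11.5,0,20.5,0,0,0],
    [85,0,0,0,0,0,0],
  ],
)

```text
t: 2.65
ee_pos: [0.4543, -0.0282, 0.0466]
orientation: [0.174, 0.717, -0.647, 0.19]
force: [-0.3, -0.1, 1.0]
width: 0.999
gripper_force: 0.0
```

Emit:
play_rows(
  newtons=50,
  targets=[
    [70,0,0,0,0,0,0],
    [68,0,0,0,0,0,0],
    [60,0,0,0,0,0,0],
    [55,0,0,0,0,0,0],
    [55,0,0,0,0,0,0],
    [55,0,0,0,0,0,0],
  ],
)

```text
t: 3.4
ee_pos: [0.4566, -0.0258, 0.0484]
orientation: [0.171, 0.718, -0.647, 0.192]
force: [-1.0, 1.5, 6.9]
width: 0.768
gripper_force: 55.0
```

```bash
python3 - <<'E'
from h import *
where()
st=arm.read_state()
# pot relation: lift 200 then dump pose
print("lift rows"); plan(st["ee_pos"]+[0,0.02,.2],rot(st),6,55)
E
```

```text
t 3.4 tcp [ 0.4566 -0.0258  0.0484] R [[0.09, -0.994, 0.054], [-0.863, -0.105, -0.494], [0.496, -0.002, -0.868]] j [ 0.45  0.43 -0.94  0.94 -0.62 -1.24] F [-1.05  1.52  6.85] w 0.7678058261982669 g 54.99537604766374
lift rows
[[55, 13.7, -0.4, -30.6, 0.0, 0.0, 0.0], [55, 13.7, -0.4, -30.6, 0.0, 0.0, 0.0], [55, 13.7, -0.4, -30.6, 0.0, 0.0, 0.0], [55, 13.7, -0.4, -30.6, 0.0, 0.0, 0.0], [55, 13.7, -0.4, -30.6, 0.0, 0.0, 0.0], [55, 13.7, -0.4, -30.6, 0.0, 0.0, 0.0]]
```

Emit:
play_rows(
  targets=[
    [55,14,0,-30,0,0,0],
    [55,14,0,-30.5,0,0,0],
    [55,14,0,-30.5,0,0,0],
    [55,14,0,-30.5,0,0,0],
    [55,14,0,-30.5,0,0,0],
    [55,14,0,-30.5,0,0,0],
    [55,0,0,0,0,0,0],
  ],
)

```text
t: 4.28
ee_pos: [0.4547, -0.0077, 0.249]
orientation: [0.169, 0.718, -0.647, 0.191]
force: [0.2, -0.6, -2.6]
width: 0.768
gripper_force: 57.1
```

```bash
python3 - <<'E'
from h import *
where(); 
plan([.45,.345,.27],ori(6,20),10,55)
plan([.45,.345,.27],ori(6,97),10,55,[.45,.345,.27],ori(6,20))
E
```

```text
t 4.275 tcp [ 0.4547 -0.0077  0.249 ] R [[0.089, -0.994, 0.056], [-0.866, -0.105, -0.49], [0.493, -0.005, -0.87]] j [ 0.59  0.13 -0.62  0.51 -1.13 -0.78] F [ 0.18 -0.59 -2.58] w 0.7677378328397769 g 57.10065155028133
[[55, -29.5, -3.2, -19.1, -0.001, -0.086, -0.0], [55, -31.1, -3.2, -16.5, -0.001, -0.086, -0.0], [55, -32.4, -3.2, -13.8, -0.001, -0.086, -0.0], [55, -33.4, -3.2, -10.9, -0.001, -0.086, -0.0], [55, -34.3, -3.2, -8.0, -0.001, -0.086, -0.0], [55, -34.8, -3.2, -5.0, -0.001, -0.086, -0.0], [55, -35.1, -3.2, -2.0, -0.001, -0.086, -0.0], [55, -35.2, -3.2, 1.1, -0.001, -0.086, -0.0], [55, -34.9, -3.2, 4.1, -0.001, -0.086, -0.0], [55, -34.5, -3.2, 7.1, -0.001, -0.086, -0.0]]
[[55, 0.0, 0.0, 0.0, 0.0, -0.134, -0.0], [55, 0.0, 0.0, 0.0, 0.0, -0.134, 0.0], [55, 0.0, 0.0, 0.0, 0.0, -0.134, -0.0], [55, 0.0, 0.0, 0.0, -0.0, -0.134, -0.0], [55, 0.0, 0.0, 0.0, 0.0, -0.134, 0.0], [55, 0.0, 0.0, 0.0, 0.0, -0.134, 0.0], [55, 0.0, 0.0, 0.0, 0.0, -0.134, 0.0], [55, 0.0, 0.0, 0.0, 0.0, -0.134, -0.0], [55, 0.0, 0.0, 0.0, -0.0, -0.134, 0.0], [55, 0.0, 0.0, 0.0, 0.0, -0.134, -0.0]]
```

Emit:
play_rows(
  targets=[
    [55,-29.5,-3,-19,0,-0.086,0],
    [55,-31,-3,-16.5,0,-0.086,0],
    [55,-32.5,-3,-14,0,-0.086,0],
    [55,-33.5,-3,-11,0,-0.086,0],
    [55,-34.5,-3,-8,0,-0.086,0],
    [55,-35,-3,-5,0,-0.086,0],
    [55,-35,-3,-2,0,-0.086,0],
    [55,-35,-3,1,0,-0.086,0],
    [55,-35,-3,4,0,-0.086,0],
    [55,-34.5,-3,7,0,-0.086,0],
    [55,0,0,0,0,0,0],
  ],
)

```text
t: 5.65
ee_pos: [0.4464, 0.3442, 0.2644]
orientation: [-0.111, 0.732, -0.66, -0.127]
force: [0.1, -1.6, -2.7]
width: 0.764
gripper_force: 57.0
```

Emit:
play_rows(
  targets=[
    [55,0,0,0,0,-0.134,0],
    [55,0,0,0,0,-0.134,0],
    [55,0,0,0,0,-0.134,0],
    [55,0,0,0,0,-0.134,0],
    [55,0,0,0,0,-0.134,0],
    [55,0,0,0,0,-0.134,0],
    [55,0,0,0,0,-0.134,0],
    [55,0,0,0,0,-0.134,0],
    [55,0,0,0,0,-0.134,0],
    [55,0,0,0,0,-0.134,0],
    [55,0,0,0,0,0,0],
    [55,0,0,0,0,0,0],
  ],
)

```text
t: 7.15
ee_pos: [0.4471, 0.344, 0.2666]
orientation: [0.498, -0.497, 0.447, 0.553]
force: [-0.0, -0.8, -1.2]
width: 0.764
gripper_force: 57.4
```

```bash
python3 - <<'E'
from h import *
where()
a=arm.snapshot("side")["frame"][60:260,100:340]; b=arm.snapshot("top")["frame"][180:340,50:250]
cv2.imwrite("pics/d1.png",np.hstack([cv2.resize(a,(400,340)),cv2.resize(b,(400,340))]))
E
```

```text
t 7.15 tcp [0.4471 0.344  0.2666] R [[-0.011, -0.994, -0.104], [0.107, -0.105, 0.989], [-0.994, 0.0, 0.107]] j [ 0.12  0.54 -0.23 -1.66 -1.63  0.77] F [-0.01 -0.79 -1.18] w 0.7644840164408351 g 57.39451550805825
```

View pics/d1.png

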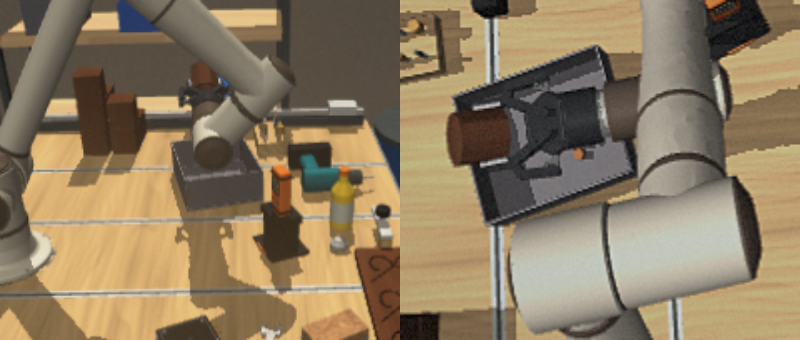

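The pictures show the pot tipped over the bin, and one plug is visible in the bin at (580,153). I'll tilt further and jiggle to be sure it empties.

Emit:
play_rows(
  targets=[
    [55,-20,0,0,0,-0.15,0],
    [55,-20,0,0,0,-0.15,0],
    [55,12,0,0,0,0,0],
    [55,-12,0,0,0,0,0],
    [55,12,0,0,0,0,0],
    [55,-12,0,0,0,0,0],
    [55,0,0,0,0,0,0],
    [55,0,0,0,0,0,0],
  ],
)

```text
t: 8.25
ee_pos: [0.4479, 0.3367, 0.3064]
orientation: [0.56, -0.408, 0.367, 0.621]
force: [0.5, -0.2, -1.9]
width: 0.764
gripper_force: 57.4
```

```bash
python3 - <<'E'
from h import *
where()
plan([.45,.20,.30],ori(6,20),12,55)
plan([.4415,-.28,.25],ori(6,-30),12,55,[.45,.2,.3],ori(6,20))
E
```

```text
t 8.25 tcp [0.4479 0.3367 0.3064] R [[-0.041, -0.995, -0.096], [0.396, -0.104, 0.912], [-0.917, -0.001, 0.399]] j [ 0.09  0.62 -0.26 -1.83 -1.89  0.83] F [ 0.53 -0.21 -1.91] w 0.7636376801778216 g 57.42673926593852
[[55, -4.0, 1.0, -10.6, -0.0, 0.136, 0.0], [55, -2.6, 1.0, -11.1, -0.0, 0.136, 0.0], [55, -1.0, 1.0, -11.3, -0.0, 0.136, 0.0], [55, 0.5, 1.0, -11.3, -0.0, 0.136, 0.0], [55, 2.0, 1.0, -11.2, -0.0, 0.136, 0.0], [55, 3.5, 1.0, -10.8, -0.0, 0.136, 0.0], [55, 5.0, 1.0, -10.2, -0.0, 0.136, 0.0], [55, 6.3, 1.0, -9.4, -0.0, 0.136, 0.0], [55, 7.5, 1.0, -8.5, -0.0, 0.136, 0.0], [55, 8.6, 1.0, -7.4, -0.0, 0.136, 0.0], [55, 9.5, 1.0, -6.2, -0.0, 0.136, 0.0], [55, 10.3, 1.0, -4.8, -0.0, 0.136, 0.0]]
[[55, 38.7, 4.9, -9.7, 0.0, 0.073, 0.0], [55, 39.3, 4.9, -6.8, 0.0, 0.073, 0.0], [55, 39.7, 4.9, -3.9, -0.0, 0.073, -0.0], [55, 39.9, 4.9, -1.1, -0.0, 0.073, 0.0], [55, 39.9, 4.9, 1.9, 0.0, 0.073, -0.0], [55, 39.6, 4.9, 4.7, -0.0, 0.073, 0.0], [55, 39.2, 4.9, 7.6, 0.0, 0.073, 0.0], [55, 38.5, 4.9, 10.4, -0.0, 0.073, 0.0], [55, 37.7, 4.9, 13.2, -0.0, 0.073, -0.0], [55, 36.6, 4.9, 15.9, 0.0, 0.073, -0.0], [55, 35.4, 4.9, 18.5, 0.0, 0.073, 0.0], [55, 33.9, 4.9, 21.1, -0.0, 0.073, 0.0]]
```

Emit:
play_rows(
  targets=[
    [55,-4,1,-10.5,0,0.136,0],
    [55,-2.5,1,-11,0,0.136,0],
    [55,-1,1,-11.5,0,0.136,0],
    [55,0.5,1,-11.5,0,0.136,0],
    [55,2,1,-11,0,0.136,0],
    [55,3.5,1,-11,0,0.136,0],
    [55,5,1,-10,0,0.136,0],
    [55,6.5,1,-9.5,0,0.136,0],
    [55,7.5,1,-8.5,0,0.136,0],
    [55,8.5,1,-7.5,0,0.136,0],
    [55,9.5,1,-6,0,0.136,0],
    [55,10.5,1,-5,0,0.136,0],
  ],
)

```text
t: 9.75
ee_pos: [0.4492, 0.1994, 0.2994]
orientation: [-0.114, 0.732, -0.659, -0.128]
force: [-0.8, -0.5, -3.1]
width: 0.765
gripper_force: 57.2
```

Emit:
play_rows(
  targets=[
    [55,38.5,5,-9.5,0,0.073,0],
    [55,39.5,5,-7,0,0.073,0],
    [55,39.5,5,-4,0,0.073,0],
    [55,40,5,-1,0,0.073,0],
    [55,40,5,2,0,0.073,0],
    [55,39.5,5,4.5,0,0.073,0],
    [55,39,5,7.5,0,0.073,0],
    [55,38.5,5,10.5,0,0.073,0],
    [55,37.5,5,13,0,0.073,0],
    [55,36.5,5,16,0,0.073,0],
    [55,35.5,5,18.5,0,0.073,0],
    [55,34,5,21,0,0.073,0],
  ],
)

```text
t: 11.25
ee_pos: [0.4393, -0.2806, 0.2501]
orientation: [0.175, 0.717, -0.646, 0.194]
force: [0.4, -0.1, -1.9]
width: 0.768
gripper_force: 57.2
```

Emit:
play_rows(
  targets=[
    [55,0,0,0,0,0,0],
    [55,0,0,0,0,0,0],
  ],
)

```text
t: 11.5
ee_pos: [0.4399, -0.2796, 0.2506]
orientation: [0.174, 0.717, -0.647, 0.193]
force: [0.1, 0.2, -0.8]
width: 0.767
gripper_force: 57.0
```

```bash
python3 - <<'E'
from h import *
where()
a=arm.snapshot("side")["frame"][130:330,160:400]; b=arm.snapshot("top")["frame"][180:310,60:230]
cv2.imwrite("pics/e1.png",np.hstack([cv2.resize(a,(400,340)),cv2.resize(b,(400,340))]))
Rn=rot(arm.read_state());R0=R.from_matrix([[.09,-.994,.054],[-.863,-.105,-.494],[.496,-.002,-.868]])
print("pot z now",(Rn*R0.inv()).apply([0,0,1]).round(4))
rel=R0.inv().apply(np.array([.4565,-.0265,.033])-[.4566,-.0258,.0484]); print("pot centre now",arm.read_state()["ee_pos"]+Rn.apply(rel))
E
```

```text
t 11.5 tcp [ 0.4399 -0.2796  0.2506] R [[0.089, -0.995, 0.052], [-0.86, -0.103, -0.499], [0.502, -0.0, -0.865]] j [-0.06  0.11 -0.7   0.75 -0.82 -0.38] F [ 0.06  0.23 -0.78] w 0.7672323208589046 g 57.040302736277226
pot z now [-0.     0.007  1.   ]
pot centre now [ 0.44056738 -0.27991073  0.23579286]
```

View pics/e1.png

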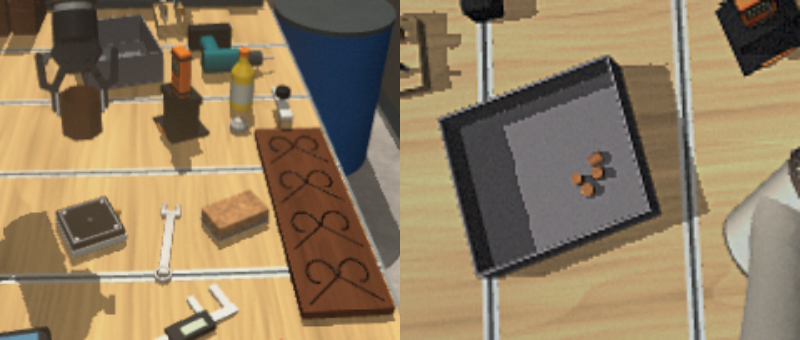

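All four plugs lie in the bin at about (590,175). The pot is held upright at (82,112) in the side view, short of the pod. I'll check its tilt and offset from the depth image.

```bash
python3 - <<'E'
from h import *
s=arm.snapshot("side"); W=cloud(s)
hsv=cv2.cvtColor(s["frame"],cv2.COLOR_BGR2HSV)
def pts(W,c,z0,z1,r=.06,m=None):
    k=(np.hypot(W[...,0]-c[0],W[...,1]-c[1])<r)&(W[...,2]>z0)&(W[...,2]<z1)
    if m is not None: k&=m
    return W[k]
brown=(hsv[...,1]>90)&(hsv[...,0]<20)
P=pts(W,[.4406,-.28],.17,.29,.06,brown)
from scipy.optimize import least_squares
# fit tilted cylinder to the outer wall (radius 34.2 mean), points facing camera
wall=P[(P[:,2]>.208)&(P[:,2]<.26)]
# keep front half
f=least_squares(lambda q:np.hypot(wall[:,0]-q[0]-q[2]*(wall[:,2]-.236),wall[:,1]-q[1]-q[3]*(wall[:,2]-.236))-.0340,[.4406,-.28,0,0],loss="soft_l1",f_scale=.002)
print(len(wall),f.x.round(4),np.abs(f.fun).mean(),"z",np.percentile(P[:,2],[1,5,95,99]))
E
```

```text
514 [ 0.4393 -0.2821  0.012  -0.0822] 0.0027821084546676804 z [0.20297976 0.20804151 0.2686336  0.2776284 ]
```

```bash
python3 - <<'E'
from h import *
from scipy.optimize import least_squares
W=np.load("side0.npy"); 
hsv=cv2.cvtColor(cv2.imread("pics/side0.png"),cv2.COLOR_BGR2HSV); brown=(hsv[...,1]>90)&(hsv[...,0]<20)
P=W[(np.hypot(W[...,0]-.4565,W[...,1]+.0265)<.06)&brown&(W[...,2]>.005)]
w=P[(P[:,2]>.005)&(P[:,2]<.057)]
f=least_squares(lambda q:np.hypot(w[:,0]-q[0]-q[2]*(w[:,2]-.033),w[:,1]-q[1]-q[3]*(w[:,2]-.033))-.0340,[.4565,-.0265,0,0],loss="soft_l1",f_scale=.002)
print(len(w),f.x.round(4))
# pod: side view
W=W[185:285,180:245].reshape(-1,3);k=(W[:,2]>.022)&(W[:,2]<.035)&(np.hypot(W[:,0]-.441,W[:,1]+.309)<.09)
print("pod side",cv2.minAreaRect((W[k,:2]*1000).astype(np.float32)),np.median(W[k,2]))
# target: pot centre above pod (441,-309); TCP relative to pot
plan([.4405,-.3085,.082],ori(6,-30.3),10,55)
E
```

```text
287 [ 0.4556 -0.0295  0.0146 -0.0974]
pod side ((439.78302001953125, -312.564208984375), (100.8460922241211, 102.77613830566406), 24.099529266357422) 0.028568248892672843
[[55, -6.0, 0.4, 16.1, -0.0, 0.0, -0.0], [55, -6.0, 0.4, 16.1, -0.0, 0.0, -0.0], [55, -6.0, 0.4, 16.1, -0.0, 0.0, -0.0], [55, -6.0, 0.4, 16.1, -0.0, 0.0, -0.0], [55, -6.0, 0.4, 16.1, -0.0, 0.0, -0.0], [55, -6.0, 0.3, 16.1, -0.0, 0.0, -0.0], [55, -6.0, 0.3, 16.1, -0.0, 0.0, -0.0], [55, -6.0, 0.3, 16.1, -0.0, 0.0, -0.0], [55, -6.0, 0.3, 16.1, -0.0, 0.0, -0.0], [55, -6.0, 0.3, 16.1, -0.0, 0.0, -0.0]]
```

The fit is equally biased on the pot standing upright at the start, so the held pot is upright. I'll lower it to just above the pod.

Emit:
play_rows(
  targets=[
    [55,-5.5,0.5,16,0,0,0],
    [55,-5.5,0.5,16,0,0,0],
    [55,-6,0,16,0,0,0],
    [55,-5.5,0.5,16,0,0,0],
    [55,-6,0,16,0,0,0],
    [55,-5.5,0.5,16,0,0,0],
    [55,-6,0.5,16,0,0,0],
    [55,-5.5,0,16,0,0,0],
    [55,-6,0.5,16,0,0,0],
    [55,-5.5,0,14,0,0,0],
    [55,0,0,0,0,0,0],
    [55,0,0,0,0,0,0],
  ],
)

```text
t: 13.15
ee_pos: [0.4412, -0.3099, 0.0862]
orientation: [0.174, 0.717, -0.646, 0.194]
force: [1.2, 0.7, -2.1]
width: 0.767
gripper_force: 57.2
```

Emit:
play_rows(
  targets=[
    [55,-1,0,1.7,0,0,0],
    [55,-1,0,1.7,0,0,0],
    [55,0,0,0,0,0,0],
  ],
)

```text
t: 13.52
ee_pos: [0.4404, -0.3099, 0.0815]
orientation: [0.174, 0.718, -0.646, 0.194]
force: [0.6, 0.5, -1.6]
width: 0.766
gripper_force: 57.2
```

```bash
python3 - <<'E'
from h import *
where()
E
```

```text
t 13.525 tcp [ 0.4404 -0.3099  0.0815] R [[0.09, -0.995, 0.053], [-0.86, -0.105, -0.5], [0.503, 0.0, -0.864]] j [-0.4   0.36 -0.96  1.62 -0.46 -1.06] F [ 0.64  0.48 -1.58] w 0.7661735975868118 g 57.18008211828419
```

Emit:
play_rows(
  targets=[
    [55,-0.5,0,0.9,0,0,0],
    [55,-0.5,0,0.9,0,0,0],
    [55,-0.5,0,0.9,0,0,0],
    [55,0,0,0,0,0,0],
    [55,0,0,0,0,0,0],
  ],
)

```text
t: 14.15
ee_pos: [0.4403, -0.3101, 0.0784]
orientation: [0.174, 0.717, -0.646, 0.194]
force: [0.6, 0.1, -2.7]
width: 0.764
gripper_force: 57.2
```

Emit:
play_rows(
  targets=[
    [55,-0.5,0,0.9,0,0,0],
    [55,0,0,0,0,0,0],
    [55,0,0,0,0,0,0],
  ],
)

```text
t: 14.52
ee_pos: [0.4404, -0.3101, 0.0774]
orientation: [0.174, 0.717, -0.646, 0.194]
force: [-0.7, 0.2, -1.9]
width: 0.762
gripper_force: 57.2
```

Emit:
play_rows(
  targets=[
    [55,-0.5,0,0.9,0,0,0],
    [55,0,0,0,0,0,0],
    [55,0,0,0,0,0,0],
  ],
)

```text
t: 14.9
ee_pos: [0.4405, -0.3102, 0.0766]
orientation: [0.174, 0.717, -0.646, 0.194]
force: [-0.8, 0.9, 2.0]
width: 0.763
gripper_force: 57.7
```

Force jumped at contact. I'll release and retreat vertically.

Emit:
play_rows(
  newtons=20,
  targets=[
    [60,0,0,0,0,0,0],
    [60,0,0,0,0,0,0],
    [68,0,0,0,0,0,0],
    [72,0,0,0,0,0,0],
    [78,0,0,0,0,0,0],
    [85,0,0,0,0,0,0],
    [85,0,0,0,0,0,0],
    [85,0,0,0,0,0,0],
  ],
)

```text
t: 15.9
ee_pos: [0.4404, -0.3101, 0.0764]
orientation: [0.174, 0.717, -0.646, 0.194]
force: [0.8, 0.3, -0.1]
width: 0.994
gripper_force: 0.0
```

Emit:
play_rows(
  targets=[
    [85,4,0,-7,0,0,0],
    [85,10,0,-17,0,0,0],
    [85,15,0,-26,0,0,0],
    [85,15,0,-26,0,0,0],
    [85,15,0,-26,0,0,0],
    [85,15,0,-26,0,0,0],
    [85,15,0,-26,0,0,0],
    [85,15,0,-26,0,0,0],
    [85,0,0,0,0,0,0],
  ],
)

```text
t: 17.02
ee_pos: [0.4415, -0.3093, 0.2867]
orientation: [0.173, 0.717, -0.646, 0.196]
force: [0.3, -0.8, -0.4]
width: 0.995
gripper_force: 0.0
```

```bash
python3 - <<'E'
from h import *
where()
# probe (622,18.5), angle 21.5, grip z .160
p=np.array([.622,.0185,.163])
plan(p+[0,0,.12],ori(21.5,0),10)
E
```

```text
t 17.025 tcp [ 0.4415 -0.3093  0.2867] R [[0.088, -0.994, 0.058], [-0.859, -0.105, -0.501], [0.504, -0.006, -0.864]] j [-0.11  0.1  -0.61  0.7  -0.86 -0.25] F [ 0.33 -0.81 -0.42] w 0.9948860118727632 g 0.0
[[85, -26.8, -21.4, -15.1, 0.007, -0.053, -0.027], [85, -26.9, -22.2, -13.5, 0.007, -0.053, -0.027], [85, -27.0, -23.0, -11.9, 0.007, -0.053, -0.027], [85, -27.0, -23.8, -10.4, 0.007, -0.053, -0.027], [85, -26.8, -24.6, -8.8, 0.007, -0.053, -0.027], [85, -26.6, -25.3, -7.2, 0.007, -0.053, -0.027], [85, -26.3, -26.1, -5.7, 0.007, -0.053, -0.027], [85, -25.8, -26.8, -4.1, 0.007, -0.053, -0.027], [85, -25.3, -27.5, -2.6, 0.007, -0.053, -0.027], [85, -24.6, -28.2, -1.1, 0.007, -0.053, -0.027]]
```

Emit:
play_rows(
  targets=[
    [85,-27,-21.5,-15,0.007,-0.053,-0.027],
    [85,-27,-22,-13.5,0.007,-0.053,-0.027],
    [85,-27,-23,-12,0.007,-0.053,-0.027],
    [85,-27,-24,-10.5,0.007,-0.053,-0.027],
    [85,-27,-24.5,-9,0.007,-0.053,-0.027],
    [85,-26.5,-25.5,-7,0.007,-0.053,-0.027],
    [85,-26.5,-26,-5.5,0.007,-0.053,-0.027],
    [85,-26,-27,-4,0.007,-0.053,-0.027],
    [85,-25.5,-27.5,-2.5,0.007,-0.053,-0.027],
    [85,-24.5,-28,-1,0.007,-0.053,-0.027],
    [85,0,0,0,0,0,0],
  ],
)

```text
t: 18.4
ee_pos: [0.6208, 0.0206, 0.2778]
orientation: [-0.0, 0.828, -0.561, -0.004]
force: [0.4, -0.4, -0.1]
width: 0.997
gripper_force: 0.0
```

```bash
python3 - <<'E'
from h import *
where()
plan([.622,.0185,.163],ori(21.5,0),5,85)
s=arm.snapshot("side");t=arm.snapshot("top");np.savez("probe1.npz",W=cloud(t))
a=s["frame"][110:250,190:330]; b=t["frame"][190:270,270:370]
cv2.imwrite("pics/f1.png",np.hstack([cv2.resize(a,(400,400),interpolation=2),cv2.resize(b,(400,400),interpolation=2)]))
W=cloud(t); P=W[200:265,285:355].reshape(-1,3);P=P[(P[:,2]>.08)&(P[:,2]<.105)]
print("pot",len(P),cv2.minAreaRect((P[:,:2]*1000).astype(np.float32)),np.median(P[:,2]))
E
```

```text
t 18.4 tcp [0.6208 0.0206 0.2778] R [[0.371, -0.928, -0.007], [-0.928, -0.371, 0.005], [-0.007, 0.005, -1.0]] j [ 0.29  0.37  0.04 -0.01 -1.25  0.09] F [ 0.41 -0.36 -0.1 ] w 0.9969475336485892 g 0.0
[[85, 0.7, -0.2, 23.0, 0.001, 0.001, 0.001], [85, 0.6, -0.2, 23.0, 0.001, 0.001, 0.001], [85, 0.6, -0.1, 23.0, 0.001, 0.001, 0.001], [85, 0.6, -0.1, 23.0, 0.001, 0.001, 0.001], [85, 0.5, -0.1, 23.0, 0.001, 0.001, 0.001]]
pot 162 ((440.4963073730469, -309.6541748046875), (65.77276611328125, 66.88431549072266), 4.8491997718811035) 0.09347105642753561
```

View pics/f1.png

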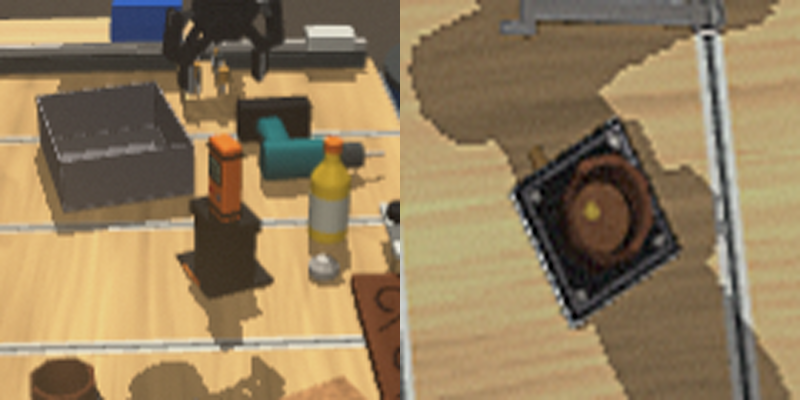

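The pot stands well on the pod with the dot visible at (592,210) in the right crop, and the probe is undisturbed at (225,180) in the left one. I'll measure the dot and descend on the probe.

```bash
python3 - <<'E'
from h import *
for i in range(3):
    t=arm.snapshot("top"); hsv=cv2.cvtColor(t["frame"],cv2.COLOR_BGR2HSV); W=cloud(t)
    m=np.zeros(hsv.shape[:2],bool); m[220:245,305:335]=1
    k=m&(hsv[...,0]>=19)&(hsv[...,0]<40)&(hsv[...,1]>110)&(hsv[...,2]>100)&(abs(W[...,2]-.043)<.02)
    v,u=np.nonzero(k); 
    # ray through centroid at z=.0435
    C=np.linalg.inv(t["view"])[:3,3]; X=W[k].mean(0); d=X-C; D=C+d*(.0435-C[2])/d[2]
    print(k.sum(),u.mean(),v.mean(),X.round(4),D.round(4), "off",(D-[.4405,-.3097,0])[:2]*1000)
E
```

```text
11 317.45454545454544 231.8181818181818 [ 0.4451 -0.3025  0.0445] [ 0.4452 -0.3026  0.0435] off [4.73247067 7.10859122]
12 317.5 231.66666666666666 [ 0.4458 -0.3029  0.0428] [ 0.4457 -0.3028  0.0435] off [5.20412638 6.90426801]
11 317.45454545454544 231.8181818181818 [ 0.4452 -0.3026  0.0434] [ 0.4452 -0.3026  0.0435] off [4.73250066 7.11072176]
```

Emit:
play_rows(
  targets=[
    [85,1,-1,23,0,0,0],
    [85,1,0,23,0,0,0],
    [85,0,0,23,0,0,0],
    [85,0,0,23,0,0,0],
    [85,0,0,23,0,0,0],
    [85,0,0,0,0,0,0],
  ],
)

```text
t: 19.4
ee_pos: [0.6198, 0.0179, 0.1633]
orientation: [0.001, 0.828, -0.561, -0.005]
force: [1.3, -0.3, 0.2]
width: 0.996
gripper_force: 0.0
```

Emit:
play_rows(
  newtons=40,
  targets=[
    [50,0,0,0,0,0,0],
    [34,0,0,0,0,0,0],
    [32,0,0,0,0,0,0],
    [22,0,0,0,0,0,0],
    [20,0,0,0,0,0,0],
    [20,0,0,0,0,0,0],
    [20,0,0,0,0,0,0],
  ],
)

```text
t: 20.27
ee_pos: [0.6221, 0.0189, 0.1659]
orientation: [-0.002, 0.828, -0.561, -0.002]
force: [1.4, 1.8, 5.4]
width: 0.322
gripper_force: 43.0
```

Emit:
play_rows(
  targets=[
    [20,0,0,-8,0,0,0],
    [20,0,0,-16,0,0,0],
    [20,0,0,-20,0,0,0],
    [20,0,0,-20,0,0,0],
    [20,0,0,-20,0,0,0],
    [20,0,0,-20,0,0,0],
    [20,0,0,-20,0,0,0],
    [20,0,0,0,0,0,0],
    [20,0,0,0,0,0,0],
  ],
)

```text
t: 21.4
ee_pos: [0.6209, 0.0179, 0.2879]
orientation: [-0.0, 0.828, -0.561, -0.005]
force: [0.1, -0.3, -2.0]
width: 0.322
gripper_force: 42.3
```

```bash
python3 - <<'E'
from h import *
where()
s=arm.snapshot("side"); W=cloud(s); hsv=cv2.cvtColor(s["frame"],cv2.COLOR_BGR2HSV)
st=arm.read_state(); p=st["ee_pos"]
k=(np.hypot(W[...,0]-p[0],W[...,1]-p[1])<.05)&(W[...,2]>.1)&(W[...,2]<p[2]+.05)
u0,v0=map(int,proj(s,p)); cv2.imwrite("pics/g1.png",cv2.resize(s["frame"][v0-40:v0+80,u0-60:u0+60],(600,600),interpolation=2))
stem=W[k&(W[...,2]<p[2]-.09)]; 
for z in np.arange(p[2]-.16,p[2]-.08,.01):
    q=W[k&(abs(W[...,2]-z)<.005)]; print(round(z-p[2],3),len(q),q.mean(0).round(4) if len(q) else "")
plan([.4454,-.303,.29],ori(21.5,0),12,20)
E
```

```text
t 21.4 tcp [0.6209 0.0179 0.2879] R [[0.371, -0.929, -0.007], [-0.929, -0.371, 0.005], [-0.008, 0.005, -1.0]] j [ 0.29  0.36  0.06 -0.01 -1.28  0.1 ] F [ 0.07 -0.31 -1.98] w 0.32178906755852255 g 42.256534695625305
-0.16 0 
-0.15 6 [0.6195 0.01   0.1402]
-0.14 15 [0.6208 0.0125 0.1479]
-0.13 6 [0.6201 0.0114 0.1586]
-0.12 7 [0.6196 0.011  0.1679]
-0.11 10 [0.6194 0.0108 0.1778]
-0.1 11 [0.6184 0.0097 0.189 ]
-0.09 6 [0.6175 0.0113 0.1969]
[[20, 19.4, 23.5, -0.2, 0.0, 0.001, 0.0], [20, 19.4, 23.5, -0.2, 0.0, 0.001, 0.0], [20, 19.4, 23.5, -0.2, 0.0, 0.001, 0.0], [20, 19.4, 23.5, -0.2, 0.0, 0.001, 0.0], [20, 19.5, 23.5, -0.2, 0.0, 0.001, 0.0], [20, 19.5, 23.5, -0.2, 0.0, 0.001, 0.0], [20, 19.5, 23.5, -0.2, 0.0, 0.001, 0.0], [20, 19.5, 23.4, -0.2, 0.0, 0.001, 0.0], [20, 19.5, 23.4, -0.2, 0.0, 0.001, 0.0], [20, 19.5, 23.4, -0.2, 0.0, 0.001, 0.0], [20, 19.5, 23.4, -0.2, 0.0, 0.001, 0.0], [20, 19.5, 23.4, -0.2, 0.0, 0.001, 0.0]]
```

View pics/g1.png

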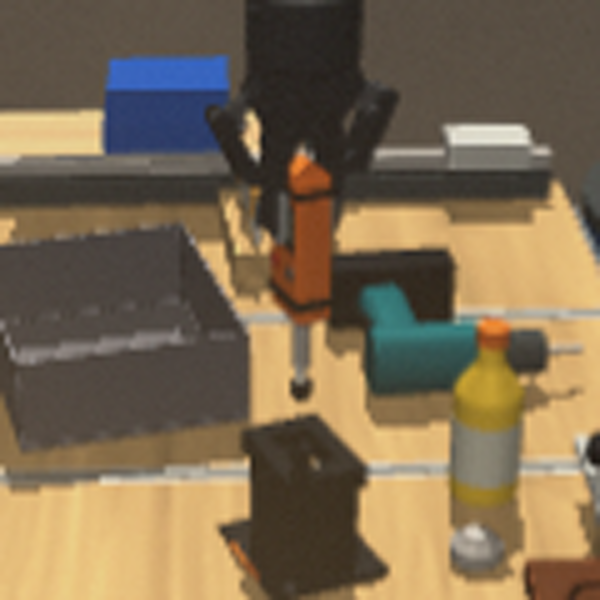

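The picture shows the probe held upright with its head at (301,385), clear of the dock. I'll move it over the pot.

Emit:
play_rows(
  targets=[
    [20,19.5,23.5,0,0,0,0],
    [20,19.5,23.5,0,0,0,0],
    [20,19.5,23.5,0,0,0,0],
    [20,19.5,23.5,0,0,0,0],
    [20,19.5,23.5,0,0,0,0],
    [20,19.5,23.5,0,0,0,0],
    [20,19.5,23.5,0,0,0,0],
    [20,19.5,23.5,0,0,0,0],
    [20,19.5,23.5,0,0,0,0],
    [20,19.5,23.5,0,0,0,0],
    [20,19.5,23.5,0,0,0,0],
    [20,19.5,23.5,0,0,0,0],
  ],
)

```text
t: 22.95
ee_pos: [0.4457, -0.3044, 0.2868]
orientation: [-0.001, 0.828, -0.561, -0.005]
force: [0.1, 0.3, -1.5]
width: 0.324
gripper_force: 42.3
```

Emit:
play_rows(
  targets=[
    [20,0,0,0,0,0,0],
    [20,0,0,0,0,0,0],
  ],
)

```text
t: 23.2
ee_pos: [0.4466, -0.3035, 0.2871]
orientation: [-0.001, 0.828, -0.561, -0.004]
force: [0.2, 1.0, -1.4]
width: 0.324
gripper_force: 42.1
```

```bash
python3 - <<'E'
from h import *
from scipy.optimize import least_squares
where()
p=arm.read_state()["ee_pos"]
s=arm.snapshot("side"); W=cloud(s); hsv=cv2.cvtColor(s["frame"],cv2.COLOR_BGR2HSV)
near=np.hypot(W[...,0]-.441,W[...,1]+.31)<.07
def fit(P,r,z0):
    f=least_squares(lambda q:np.hypot(P[:,0]-q[0],P[:,1]-q[1])-r,[.441,-.31],loss="soft_l1",f_scale=.002); return len(P),f.x.round(4)
W0=np.load("side0.npy")
c0=np.array([.4565,-.0265])
# outer wall of the pot, same band on start (truth unknown) and now
for Wn,c,z in((W0,c0,0),(W,[.4405,-.31],.0285)):
    k=(np.hypot(Wn[...,0]-c[0],Wn[...,1]-c[1])<.05)&(Wn[...,2]>z+.012)&(Wn[...,2]<z+.05)&(Wn[...,1]<c[1]-.01)
    P=Wn[k]; f=least_squares(lambda q:np.hypot(P[:,0]-q[0],P[:,1]-q[1])-.0341,c,loss="soft_l1",f_scale=.002); print("pot side",len(P),f.x.round(4))
k=near&(W[...,2]>p[2]-.13)&(W[...,2]<p[2]-.095); P=W[k]; print("stem side",fit(P,.007,0))
k=near&(W[...,2]>p[2]-.152)&(W[...,2]<p[2]-.137); P=W[k]; print("head side",fit(P,.008,0), P[:,2].min() if len(P) else 0)
t=arm.snapshot("top");T=cloud(t);h=cv2.cvtColor(t["frame"],cv2.COLOR_BGR2HSV)
k=(np.hypot(T[...,0]-p[0],T[...,1]-p[1])<.05)&(T[...,2]<p[2]+.045)&(T[...,2]>p[2]+.015)&(h[...,0]<18)&(h[...,1]>130)
print("case top",k.sum(),cv2.minAreaRect((T[k][:,:2]*1000).astype(np.float32)) if k.sum()>4 else 0)
# pixel comparison in the side picture: stem axis column vs pot
u0,v0=map(int,proj(s,[.4454,-.303,.12])); cv2.imwrite("pics/i1.png",cv2.resize(s["frame"][v0-60:v0+60,u0-60:u0+60],(600,600),interpolation=2))
print(u0-60,v0-60,"tip pred px",proj(s,p-[0,0,.151]),"rim centre pred",proj(s,[.4405,-.3097,.0945]),"rim front/back",proj(s,[.4405,-.3457,.0945]),proj(s,[.4405,-.2737,.0945]))
E
```

```text
t 23.2 tcp [ 0.4466 -0.3035  0.2871] R [[0.371, -0.929, -0.006], [-0.929, -0.371, 0.006], [-0.008, 0.003, -1.0]] j [-0.3   0.22 -0.14 -0.   -1.22  0.68] F [ 0.17  0.99 -1.37] w 0.3237121812979312 g 42.10934221744537
pot side 155 [ 0.4554 -0.0277]
pot side 215 [ 0.4385 -0.3109]
stem side (40, array([ 0.4465, -0.315 ]))
head side (14, array([ 0.4468, -0.3036])) 0.1401840398323032
case top 21 ((438.19183349609375, -282.6207580566406), (24.574390411376953, 4.3257856369018555), 24.135412216186523)
153 173 tip pred px (np.float64(213.1323371854295), np.float64(228.89863245449425)) rim centre pred (np.float64(211.94832036587601), np.float64(241.48306470646725)) rim front/back (np.float64(210.97224202625782), np.float64(249.62494402913674)) (np.float64(212.8755037182996), np.float64(233.77968150067818))
```

View pics/i1.png

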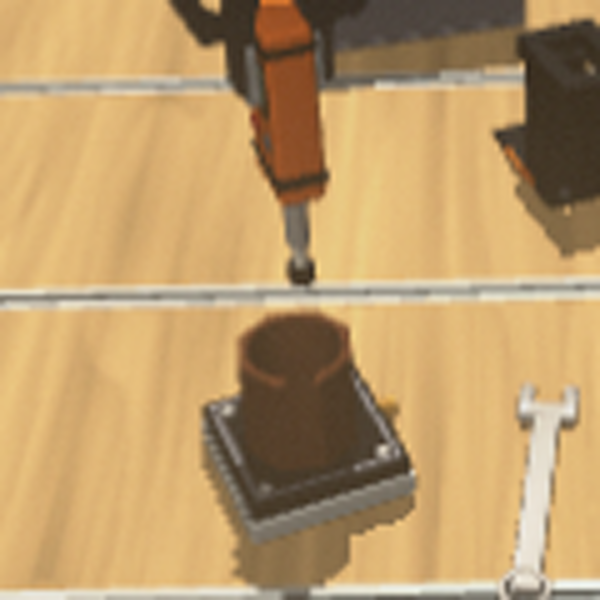

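The head at (301,272) lies above the pot mouth, whose centre is about (296,350), slightly right and back of centre as the dot requires. I'll trim about 1 mm and descend.

Emit:
play_rows(
  targets=[
    [20,-1,1,10,0,0,0],
    [20,0,0,14,0,0,0],
    [20,0,0,14,0,0,0],
    [20,0,0,14,0,0,0],
    [20,0,0,12,0,0,0],
    [20,0,0,10,0,0,0],
    [20,0,0,6,0,0,0],
    [20,0,0,0,0,0,0],
    [20,0,0,0,0,0,0],
  ],
)

```text
t: 24.42
ee_pos: [0.4455, -0.303, 0.2084]
orientation: [-0.001, 0.828, -0.561, -0.003]
force: [-0.5, -0.5, -2.2]
width: 0.321
gripper_force: 42.1
```

Emit:
play_rows(
  targets=[
    [20,0,0,2,0,0,0],
    [20,0,0,2,0,0,0],
    [20,0,0,2,0,0,0],
    [20,0,0,0,0,0,0],
    [20,0,0,0,0,0,0],
  ],
)

```text
t: 25.05
ee_pos: [0.4452, -0.3028, 0.2019]
orientation: [-0.001, 0.828, -0.561, -0.003]
force: [-0.2, -0.2, -2.8]
width: 0.318
gripper_force: 42.1
```

Emit:
play_rows(
  targets=[
    [20,0,0,1,0,0,0],
    [20,0,0,1,0,0,0],
    [20,0,0,0,0,0,0],
    [20,0,0,0,0,0,0],
  ],
)

```text
t: 25.55
ee_pos: [0.4452, -0.3028, 0.1999]
orientation: [-0.001, 0.828, -0.561, -0.003]
force: [0.3, 0.6, -1.0]
width: 0.322
gripper_force: 42.1
```

Emit:
play_rows(
  targets=[
    [20,0,0,1,0,0,0],
    [20,0,0,1,0,0,0],
    [20,0,0,0,0,0,0],
    [20,0,0,0,0,0,0],
  ],
)

```text
t: 26.05
ee_pos: [0.4452, -0.3028, 0.1979]
orientation: [-0.001, 0.828, -0.561, -0.003]
force: [0.2, -1.3, -1.7]
width: 0.324
gripper_force: 42.1
```

Emit:
play_rows(
  targets=[
    [20,0,0,1,0,0,0],
    [20,0,0,1,0,0,0],
    [20,0,0,0,0,0,0],
  ],
)

```text
t: 26.42
ee_pos: [0.4451, -0.3027, 0.1957]
orientation: [-0.001, 0.828, -0.561, -0.003]
force: [-1.0, 0.1, -1.2]
width: 0.319
gripper_force: 42.1
```

Emit:
play_rows(
  targets=[
    [20,0,0,1,0,0,0],
    [20,0,0,0,0,0,0],
    [20,0,0,0,0,0,0],
  ],
)

```text
t: 26.8
ee_pos: [0.4452, -0.3028, 0.1949]
orientation: [-0.001, 0.828, -0.561, -0.003]
force: [0.4, -0.2, -1.0]
width: 0.32
gripper_force: 42.1
```

Emit:
play_rows(
  targets=[
    [20,0,0,1,0,0,0],
    [20,0,0,0,0,0,0],
    [20,0,0,0,0,0,0],
  ],
)

```text
t: 27.18
ee_pos: [0.4451, -0.3028, 0.1939]
orientation: [-0.001, 0.828, -0.561, -0.003]
force: [-0.8, 0.6, -1.9]
width: 0.322
gripper_force: 42.2
```

Emit:
play_rows(
  targets=[
    [20,0,0,1,0,0,0],
    [20,0,0,0,0,0,0],
    [20,0,0,0,0,0,0],
  ],
)

```text
t: 27.55
ee_pos: [0.4452, -0.3028, 0.1931]
orientation: [-0.001, 0.828, -0.561, -0.003]
force: [-0.9, -0.1, -0.9]
width: 0.322
gripper_force: 42.4
```

Emit:
play_rows(
  targets=[
    [20,0,0,0,0,0,0],
  ],
)

```text
t: 27.68
ee_pos: [0.4452, -0.3028, 0.1931]
orientation: [-0.001, 0.828, -0.561, -0.003]
force: [-1.1, 0.4, 0.1]
width: 0.322
gripper_force: 42.4
```

Emit:
play_rows(
  targets=[
    [20,0,0,0,0,0,0],
  ],
)

```text
t: 27.8
ee_pos: [0.4452, -0.3028, 0.193]
orientation: [-0.001, 0.828, -0.561, -0.003]
force: [-0.1, 0.0, 0.1]
width: 0.326
gripper_force: 42.4
```

Emit:
play_rows(
  targets=[
    [20,0,0,1,0,0,0],
    [20,0,0,0,0,0,0],
    [20,0,0,1,0,0,0],
    [20,0,0,0,0,0,0],
    [20,0,0,0,0,0,0],
  ],
)

```text
t: 28.42
ee_pos: [0.4452, -0.3028, 0.191]
orientation: [-0.001, 0.828, -0.561, -0.003]
force: [-0.8, 1.0, 0.9]
width: 0.327
gripper_force: 42.5
```

```bash
python3 - <<'E'
from h import *
F=[]
for i in range(20): arm.snapshot("side"); F.append(arm.read_state()["force"])
print(np.mean(F,0).round(2),np.std(F,0).round(2)); where()
E
```

```text
[-0.21  0.22  1.15] [0.38 0.44 0.49]
t 29.425 tcp [ 0.4452 -0.3028  0.1909] R [[0.371, -0.929, -0.004], [-0.929, -0.371, 0.005], [-0.007, 0.002, -1.0]] j [-0.3   0.3  -0.29 -0.   -0.99  0.68] F [ 0.03 -0.77  0.7 ] w 0.3223442184448191 g 42.52060532569885
```

Emit:
play_rows(
  targets=[
    [20,0,0,0.7,0,0,0],
    [20,0,0,0,0,0,0],
    [20,0,0,0,0,0,0],
    [20,0,0,0,0,0,0],
  ],
)

```text
t: 29.92
ee_pos: [0.4452, -0.3028, 0.1902]
orientation: [-0.001, 0.828, -0.561, -0.003]
force: [-0.4, -0.7, 0.8]
width: 0.324
gripper_force: 42.5
```

```bash
python3 - <<'E'
from h import *
F=[]
for i in range(16): s=arm.snapshot("side"); F.append(arm.read_state()["force"])
print(np.mean(F,0).round(2)); where()
t=arm.snapshot("top")["frame"]
cv2.imwrite("pics/j1.png",np.hstack([cv2.resize(s["frame"][190:300,155:265],(400,400),interpolation=2),cv2.resize(t[190:270,270:350],(400,400),interpolation=2)]))
E
```

```text
[0.01 0.05 1.45]
t 30.725 tcp [ 0.4452 -0.3028  0.1902] R [[0.371, -0.929, -0.004], [-0.929, -0.371, 0.005], [-0.007, 0.002, -1.0]] j [-0.3   0.3  -0.29 -0.   -0.99  0.68] F [ 0.15 -0.37  1.4 ] w 0.3236543128326198 g 42.535616755485535
```

View pics/j1.png

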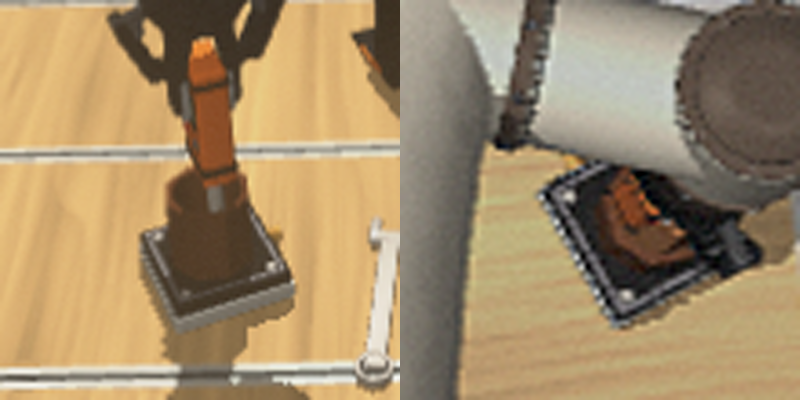

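The side view shows the probe upright with its stem entering the pot at (215,195). The pot still stands on the pod, and the push averages about 3.4 N. I'm handing in.

```bash
python3 -c "
from station import arm
print(arm.hand_in())"
```

```text
the job is handed in; nothing more can be done
None
```

I handed the job in at about 31 s (no verdict came back): the four plugs are in the bin, the empty pot stands released on the pod, and the probe is held upright in it, aimed at the yellow dot (hidden by the gripper in the last look) and pressing with about 3.4 N.

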